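# Set a telescopic pole to its mate and clamp its cam lever

### The arm

A 6-joint arm with a two-finger parallel gripper is mounted at the origin on the work surface. World frame = base frame: x ahead of the robot, y to its left, z up, the work surface at z = 0. Lengths are in m, angles in rad, forces in N, time in s.
With the tool pointing down it reaches from about 0.275 to 0.85 m from the base axis. Payload 19 kg.
Tool frame: the origin (TCP) lies at the very end of the fingers, on their centre line; the grasp point (between the pads) lies 19 mm behind it (ctrl.grip_point_offset is the distance from the TCP to the grasp point, in m); y points along the fingers, z is the direction in which the jaws open and shut, and the axes are right-handed (so a half turn about y gives the same grasp; the last joint's range is limited). The gripper opens to 85 mm and grips with 20 to 120 N. Pads are 22 mm wide; open, the fingers measure 114 mm over their backs; the gripper's body (76 mm by 85 mm) begins 54 mm behind the grasp point. The pads swing forward as they close: fully open they stand 13 mm farther back than shut.
Start: joints at [1.131, 0.15, 1.437, -0, 1.554, -0.134], TCP at [0.173, 0.548, 0.231] pointing down, gripper open.
Joint ranges: [-2.8, 2.8], [-0.68, 2.1], [0.12, 2.68], [-1.39, 4.53], [0.16, 2.79], [-2.81, 2.81]. Speed limits (rad/s): [1.89, 1.89, 2.22, 3.01, 3.01, 3.01].

### API

Orientations are given as a unit quaternion [x, y, z, w].
In Python, from station import ctrl gives the robot as it stands. The module is installed in compiled form; this text tells all that it offers.
- The arm moves only by the tool drive_tool, never from a script. Its argument "rows" is one flat list of numbers, 7 for each row, row after row: the shift along the world's x, y, z in cm, then the turn, a rotation vector about the world's x, y, z in rad, then the finger opening in cm, from 0 to 8.54. A call has 1 to 5 rows; each row shifts and turns the commanded pose from where the row before left it; what a row does not reach is not made up. A row lasts 1/8 s, in which the tool goes at most 62.5 mm and 10.7 degrees, less where a joint would pass 70% of its speed; a pose out of reach is approached as far as the arm can. A call with a gripper value outside its range is refused whole. The fingers move at their own pace and stop on an object; "force" is the grip in N (left out, the last holds). Time passes only in rows, so rows that do not move let the fingers close. It gives the time, the measured TCP pose, the force and the opening at its end, in the units of the state.
- ctrl.observe(): the state, without advancing time (a new reading comes with each control period).
- ctrl.capture(name): name is "scene" or "top"; returns the picture (420x560x3 uint8, red, green, blue); there is no depth.
- ctrl.camera_params(name): a dict with "K" (3x3 intrinsics, pixels), "rvec" (rotation vector, rad) and "tvec" (3), from world to camera coordinates, as OpenCV has them. Camera axes: x right, y down, z forward; pixel columns grow to the right and rows downward; lengths in m; the calibration is good to about 2 mm. A picture is of the moment at which its call begins. camera_params takes no time and is no camera call.
- ctrl.job_done(): hands the job in, once; it reports no verdict.
The state is a dict: "time": time; "joint_pos": joint angles; "dq": joint speeds; "tau": joint torques, N m; "tool_pos": TCP position; "orientation": TCP orientation; "force": force on the tool from outside, world axes, zero at the start; "ft_torque": the same for the moment, N m; "grip_width": finger opening in m.
Only numpy, scipy, OpenCV 4.12 (cv2) and the standard library are available. Lean on these libraries where they do the work, as an engineer would, in place of code of your own. Each camera call takes 0.05 s, during which the arm holds its last target.

### The job

One of the two poles in the rest still has its clamp lever standing open: slide its lower section out until its basket is level with the basket of its mate, let go, then push the lever over centre with the fingertips until it snaps flat along the tube; press it gently, never with more than 25 newtons, and do not squeeze it. Then push the loose rubber tip home and lean on its end, towards the clamp, with a steady 15 newtons or so (never over 25) for a second to prove the lock, and let go. Leave the mate and everything else on the shelf where it is.

Things in the scene. Friction and masses are not known exactly. Their poses are not given: they have to be found in the camera images.
- pole: the pole to be set, its lever standing open; held level and fast in the rest, it may be the nearer or farther of the two. Upper tube of aluminium, 18 mm diameter, cork grip at the end. Origin: on the pole's axis straight below the lever's pin, 75 mm above the shelf top. x axis: along the pole towards the rubber tip; z up. Black clamp collar, 29 mm diameter, from x -30 to +20 mm
- pole_rest: pine rest that holds both poles, placed anew each time. Origin: on the shelf top, midway between the poles' origins; its -y axis runs along the poles to the tips (parallel, 140 mm apart, origins side by side). The notched rail under the tubes (22 mm thick, 84 mm high) begins at y = 99 mm, the base board (16 mm high) at y = 90 mm; nothing stands under the poles in front of that
- shaft (a joint): how far the pole's lower section is slid out, m, 0 to 0.14; starts at 0 to 0.03. With the lever open it slides with about 3 N of drag and stays where it is left; with the lever shut the clamp holds it against more than 60 N. The section is a 14 mm aluminium shaft coming out of the collar, then a black basket 50 mm in diameter, then the cap
- lever (a joint): the cam lever's angle, rad: 0 open to 2.0 shut; starts open. It turns about lever_pin. Its lean from the vertical towards the tip is 0.43 minus this value: at 0 it stands up, leaning a little to the tip; at 2.0 it lies level over the upper tube, pointing away from the tip. It pushes back from the start, hardest from 0.9 to 1.3; dead centre is 1.74
- lever_pin (a point): middle of the lever's pivot pin, which lies level across the pole, 27 mm above the pole's origin. Hardest moment about 0.65 N m: 13 N at 50 mm from the pin, twice that at half the length. Let go before dead centre the lever springs back; beyond it it snaps shut by itself against its stop
- paddle: the lever's flat plate, black plastic, from 6 to 60 mm from the pin, 16 mm wide, 5 mm thick. Origin: mid thickness, 50 mm from the pin. x axis: from the pin to the free end. Its -z face is the one to push on: it faces the tip when open and up when shut. Pressed or squeezed it must not see more than 25 N in all
- basket: black basket on the pole's lower section, 50 mm in diameter. Origin: centre of its front face, on the pole's axis, 147 mm ahead of the pole's origin when joint shaft is 0. x axis: outwards along the pole. Disc and hub reach 9 mm behind this point; behind that the bare shaft, 115 mm or more, can be gripped
- mate_basket: the same basket on the mate, the other pole, which is already locked with its lever flat; origin and axes likewise. The baskets are level when basket has the same position along this x axis, within 5 mm
- cap: black rubber tip cap, 21 mm diameter, 34 mm long, on the pole's tip, in front of the basket. Origin: centre of its flat end face, on the pole's axis; x axis outwards. It sits loose: pushed along -x it slides on with about 2 N for 1 to 8 mm until it bottoms; where it does so differs and is found only by feel. Then the push: 15 N (12 to 20, never over 25) on its end face, held a second
- brush: wooden boot brush 150 x 46 x 40 mm, lying on the rest between the two upper tubes; origin under its centre. A bystander.
- spare_basket: loose black pole basket, 50 mm across and 14 mm high, on the shelf between the two lower sections; origin under its centre. A bystander.
- headlamp: black aluminium headlamp, about 65 x 66 x 44 mm, on the shelf beyond the tips of the poles; origin under its centre. A bystander.
- wax_box: white plastic wax box 75 x 55 mm with a round twist cap, 56 mm high, beyond the poles; origin under its centre. A bystander.
- cup: green ceramic mug, 80 mm in diameter, 85 mm high, beyond the poles; origin under its centre. A bystander.
- wax_cork: cork polishing block 80 x 45 x 30 mm beyond the poles; origin under its centre. A bystander.

How it is judged:
On the way, in this order (a step that is already met when the one before it is completed fails the run):
1. with the lever open, the lower section is slid out until the two baskets are level within 5 mm, and rests there (x of basket in the frame of mate_basket between -0.005 and 0.005 m and velocity of joint shaft between -0.005 and 0.005 m/s and value of joint lever below 0.8 rad), for 0.3 s.
2. the lever is flipped over centre and lies shut (above 1.93 rad), the baskets still level (x of basket in the frame of mate_basket between -0.005 and 0.005 m and value of joint lever above 1.93 rad), for 0.2 s.
3. with the lever shut, the rubber tip is pushed home and its end is pressed steadily with 12 to 20 N, and the pole holds (all of step 2 and velocity of joint shaft between -0.005 and 0.005 m/s and contact force between the fingers and cap between 12 and 20 N and x of the grasp point in the frame of cap above -0.005 m), for 0.6 s.
At the end, for the whole second after the job is handed in: The baskets of the two poles are level within 5 mm along the poles, the lower section is at rest, the lever is shut (above 1.93 rad), and nothing presses on the cap or the lever (all of step 2 and velocity of joint shaft between -0.005 and 0.005 m/s and not (contact force between the fingers and cap above 0.1 N) and not (contact force between the fingers and paddle above 0.1 N)); the robot touches nothing.
It fails at once if the lever is pressed with more than 25 N (contact force between the fingers and paddle above 25 N).
It fails at once if with the lever shut, the rubber tip is pressed with more than 25 N (value of joint lever above 1.93 rad and contact force between the fingers and cap above 25 N).
It fails at once if the mate's basket is shifted by more than 4 mm (distance of mate_basket from where it was at the start of the episode above 0.004 m).
It fails at once if one of the other things on the shelf is shifted by more than 30 mm (distance of any of brush, spare_basket, headlamp, wax_box, cup, wax_cork from where it was at the start of the episode above 0.03 m).
It also fails if it takes over 64 s, if anything falls off the work surface, if the arm or the gripper's body presses on something with over 40 N, if the wrist force passes 120 N, or if a joint passes its speed limit or range.

## Working session

There is one attempt and no reset: what is moved stays moved. The work goes in short steps, Python scripts to look and compute and a tool call to move; the robot and the scene stay as the last step left them, time stands still between calls to the robot, and variables do not carry over. Pictures are saved under pics/ and viewed, and the job is handed in when it is done.

Besides the shell and the picture viewer there is one more tool, called by a JSON object that holds its "name" and its "arguments". drive_tool: Moves the arm, as the interface text tells. Its arguments: {"type":"object","properties":{"rows":{"type":"array","items":{"type":"number"}},"force":{"type":"number"}},"required":["rows"]}

```bash
mkdir -p pics
python3 - <<'E'
from station import ctrl
import cv2
for n in("scene","top"):
    im=ctrl.capture(n); cv2.imwrite(f"pics/{n}0.png",im[:,:,::-1])
    p=ctrl.camera_params(n); print(n,p)
print(ctrl.observe(), ctrl.grip_point_offset)
E
```

```text
scene {'K': array([[414.53501967,   0.        , 285.0258445 ],
       [  0.        , 414.53501967, 207.08986669],
       [  0.        ,   0.        ,   1.        ]]), 'rvec': array([ 1.68550025,  1.4954998 , -0.82019416]), 'tvec': array([-0.08638395, -0.21784982,  1.58313039])}
top {'K': array([[517.43004634,   0.        , 281.31863818],
       [  0.        , 517.43004634, 211.22955295],
       [  0.        ,   0.        ,   1.        ]]), 'rvec': array([ 2.17536464, -2.13422579,  0.15915642]), 'tvec': array([-0.01515695,  0.6256402 ,  1.60082586])}
{'time': 0.1, 'joint_pos': array([ 1.13099139e+00,  1.50926220e-01,  1.43792654e+00,  1.40909590e-05,
        1.55380576e+00, -1.33986521e-01]), 'dq': array([ 0.00067842,  0.00084035, -0.00196786,  0.00036949,  0.00031247,
        0.00020287]), 'tau': array([ 4.72643165e-03, -7.14379406e+01, -5.71794069e+01, -2.52102491e-04,
        6.89858571e-03,  2.16776630e-04]), 'tool_pos': array([0.17303356, 0.54812497, 0.23076153]), 'orientation': array([ 0.69921628, -0.10781377,  0.10759094, -0.69849622]), 'force': array([-0.29735425,  0.23472698,  1.10611513]), 'ft_torque': array([-0.01557823,  0.00476259, -0.01940339]), 'grip_width': 0.08530093469471463} 0.0187
```

View pics/scene0.png

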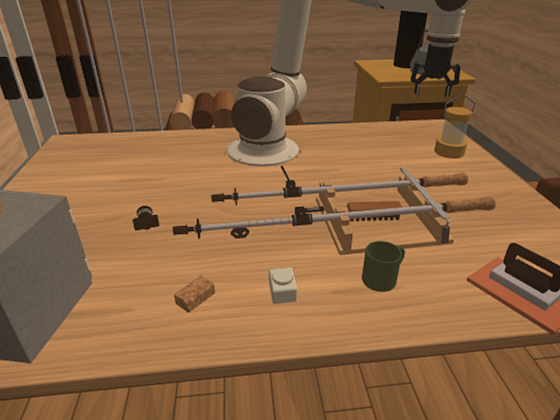

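View pics/top0.png

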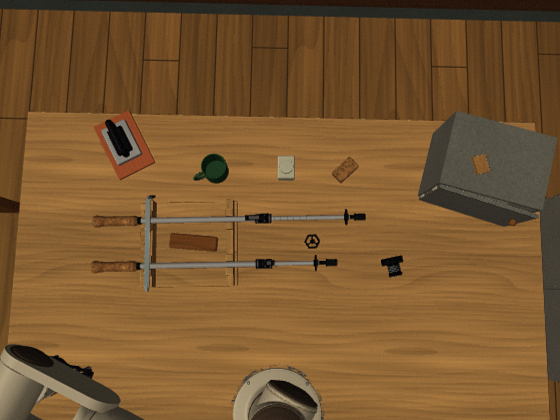

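```bash
cat > h.py <<'E'
import cv2,numpy as np
from station import ctrl
def P(n):
    p=ctrl.camera_params(n);R=cv2.Rodrigues(p['rvec'])[0];return p['K'],R,np.array(p['tvec']).ravel(),p['rvec']
def ray(n,u,v,z):
    K,R,t,_=P(n);c=-R.T@t;d=R.T@np.linalg.inv(K)@np.array([u,v,1.]);return c+d*(z-c[2])/d[2]
def proj(n,X):
    K,R,t,r=P(n);return cv2.projectPoints(np.array(X,float).reshape(-1,3),r,t,K,None)[0].reshape(-1,2)
def crop(n,u0,v0,u1,v1,name,s=4):
    im=ctrl.capture(n)[:,:,::-1][v0:v1,u0:u1]
    cv2.imwrite(f'pics/{name}.png',cv2.resize(im,None,fx=s,fy=s,interpolation=cv2.INTER_CUBIC))
E
python3 - <<'E'
from h import *
crop('top',230,195,400,285,'t1',4.7)
crop('scene',160,150,350,250,'s1',4.2)
for q in [(346,217),(316,263),(264,264),(260,218),(120,266),(120,221)]: print(q,ray('top',*q,.075).round(4))
E
```

```text
(346, 217) [ 0.6073 -0.2047  0.075 ]
(316, 263) [ 0.4629 -0.1125  0.075 ]
(264, 264) [0.4568 0.0472 0.075 ]
(260, 218) [0.5988 0.0629 0.075 ]
(120, 266) [0.4425 0.4874 0.075 ]
(120, 221) [0.5809 0.4958 0.075 ]
```

View pics/t1.png

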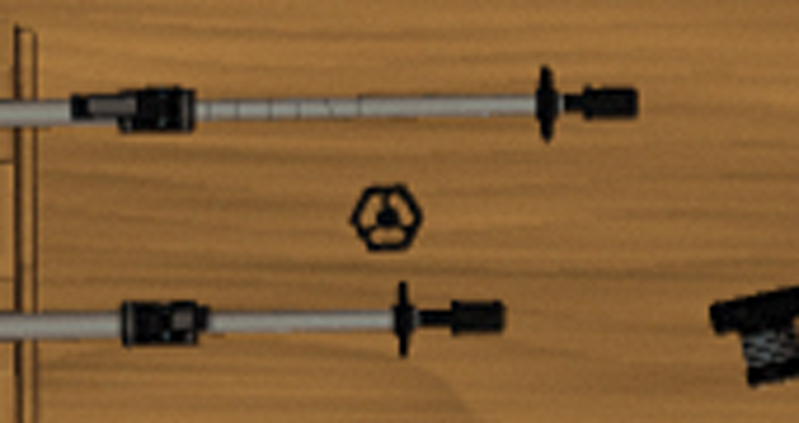

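View pics/s1.png

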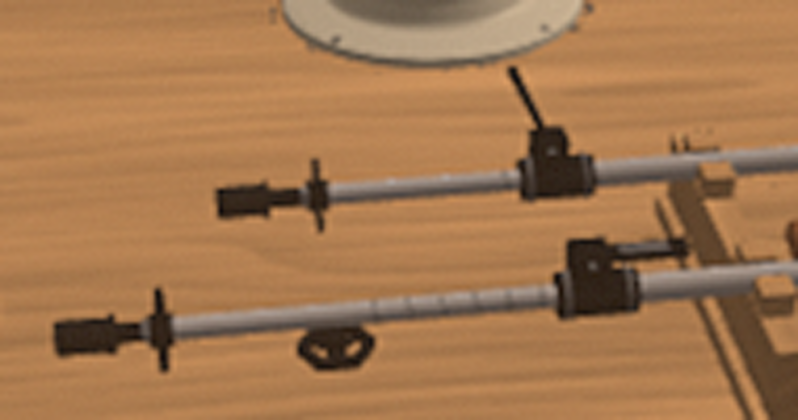

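Run:
```python
from h import *
f=lambda U,V,z:ray('top',230+(U+.5)/4.7-.5,195+(V+.5)/4.7-.5,z)
g=lambda U,V,z:ray('scene',160+(U+.5)/4.2-.5,150+(V+.5)/4.2-.5,z)
m1,m2=f(20,112,.084),f(525,104,.082)
p1,p2=f(20,325,.084),f(385,320,.082)
for a,b in((m1,m2),(p1,p2)):print(a,b,np.arctan2(b[0]-a[0],-(b[1]-a[1])))
# far points via grips
d=(ray('top',346,216.9,.075)-ray('top',120,221,.075));print(np.arctan2(d[0],-d[1]))
d=(ray('top',310,263.3,.075)-ray('top',120,266,.075));print(np.arctan2(d[0],-d[1]))
th=.0385 # placeholder
for th in(.03,.035,.04):
  e=np.array([np.sin(th),-np.cos(th),0])
  print(th,'basket',(f(545,103,.075)-f(403,319,.075))@e,'scene',(g(162,330,.075)-g(318,194,.075))@e,'capend',(f(638,102,.08)-f(504,317,.08))@e,(g(54,338,.075)-g(217,202,.075))@e)
print('basket',f(545,103,.09),f(403,319,.09),'scene',g(162,330,.075),g(318,194,.075))
print('capend pole',f(504,317,.082),g(217,202,.075), 'mate',f(638,102,.082),g(54,338,.075))
print('pin scene pole',g(551,150,.102),'mate',g(593,265,.102))
print('collar mate',f(122,110,.085),f(195,108,.085),'pole back',f(122,322,.085))
```

```text
[0.59478098 0.14327204 0.084     ] [ 0.6069043  -0.18917201  0.082     ] 0.03645110168872048
[0.45551186 0.1389745  0.084     ] [ 0.4632676  -0.09822177  0.082     ] 0.03268594716787064
0.03800440163453913
0.032866488207918175
0.03 basket 0.0971306182213117 scene 0.09770697627256772 capend 0.09241709877049906 0.09348039835865408
0.035 basket 0.09783678830681226 scene 0.09841935563797181 capend 0.09311850502403789 0.09418431565763344
0.04 basket 0.0985405124777008 scene 0.09912927452461097 capend 0.09381758331980104 0.09488587835362679
basket [ 0.60678726 -0.20130803  0.09      ] [ 0.46381608 -0.10933714  0.09      ] scene [ 0.60562934 -0.20146415  0.075     ] [ 0.46004206 -0.10808212  0.075     ]
capend pole [ 0.4666695  -0.17580703  0.082     ] [ 0.46284483 -0.17371395  0.075     ] mate [ 0.60971126 -0.263857    0.082     ] [ 0.60660312 -0.26292239  0.075     ]
pin scene pole [0.46649279 0.04539651 0.102     ] mate [0.6066521 0.0514775 0.102    ]
collar mate [0.59730217 0.07629287 0.085     ] [0.59957264 0.02837545 0.085     ] pole back [0.45865377 0.07280965 0.085     ]
```

```bash
cat >> h.py <<'E'
from scipy.spatial.transform import Rotation as Ro
TH=.035
e=np.array([np.sin(TH),-np.cos(TH),0]); w=np.array([np.cos(TH),np.sin(TH),0])
def tgt(sgn=1):
    z=sgn*w; y=np.array([0,0,-1.]); x=np.cross(y,z); return Ro.from_matrix(np.c_[x,y,z])
def st():
    o=ctrl.observe(); print('t',round(o['time'],2),'pos',o['tool_pos'].round(4),'F',o['force'].round(2),'w',round(o['grip_width'],4),'q',o['joint_pos'].round(2))
    return o
E
python3 - <<'E'
from h import *
o=st(); R=Ro.from_quat(o['orientation']); print(R.as_matrix().round(3))
for s in(1,-1): print((tgt(s)*R.inv()).as_rotvec().round(4))
print(ray('top',392,266,.03),ray('top',312,241,.0))
# paddle tip as a check
print('paddle end scene', ray('scene',160+513/4.2,150+68/4.2,.1565))
E
```

```text
t 0.2 pos [0.1731 0.5482 0.2309] F [-0.01  0.39 -0.12] w 0.0853 q [ 1.13  0.15  1.44  0.    1.55 -0.13]
[[ 0.954 -0.     0.301]
 [-0.301 -0.001  0.954]
 [-0.    -1.    -0.001]]
[ 4.00e-04 -7.00e-04 -1.23e+00]
[8.0000e-04 4.0000e-04 1.9116e+00]
[ 0.45967137 -0.35669606  0.03      ] [ 0.53646737 -0.10469586  0.        ]
paddle end scene [0.45551992 0.02257914 0.1565    ]
```

{"name": "drive_tool", "arguments": {"rows": [1.93,-4.05,0,0,0,-0.082,8.5,1.93,-4.05,0,0,0,-0.082,8.5,1.93,-4.05,0,0,0,-0.082,8.5,1.93,-4.05,0,0,0,-0.082,8.5,1.93,-4.05,0,0,0,-0.082,8.5], "force": 30}}

```text
time: 0.82
tool_pos: [0.2699, 0.3445, 0.2312]
orientation: [-0.662, 0.249, -0.249, 0.662]
force: [0.4, 0.5, 0.2]
grip_width: 0.085
```

{"name": "drive_tool", "arguments": {"rows": [1.93,-4.05,0,0,0,-0.082,6,1.93,-4.05,0,0,0,-0.082,6,1.93,-4.05,0,0,0,-0.082,6,1.93,-4.05,0,0,0,-0.082,6,1.93,-4.05,0,0,0,-0.082,6]}}

```text
time: 1.45
tool_pos: [0.3664, 0.1419, 0.2313]
orientation: [-0.597, 0.378, -0.378, 0.598]
force: [0.2, 0.9, -0.7]
grip_width: 0.06
```

{"name": "drive_tool", "arguments": {"rows": [1.93,-4.05,0,0,0,-0.082,5,1.93,-4.05,0,0,0,-0.082,5,1.93,-4.05,0,0,0,-0.082,5,1.93,-4.05,0,0,0,-0.082,5,1.93,-4.05,0,0,0,-0.082,5]}}

```text
time: 2.08
tool_pos: [0.463, -0.0607, 0.2313]
orientation: [-0.508, 0.492, -0.492, 0.508]
force: [1.5, 0.0, 0.9]
grip_width: 0.0499
```

Run:
```python
from h import *
o=st(); R=Ro.from_quat(o['orientation']); print(R.as_matrix().round(3),(tgt()*R.inv()).as_rotvec().round(4))
```

```text
t 2.08 pos [ 0.463  -0.0607  0.2313] F [1.54 0.   0.9 ] w 0.0499 q [-0.3  -0.08  1.67  0.    1.55 -0.33]
[[ 0.032  0.     0.999]
 [-0.999  0.     0.032]
 [-0.    -1.     0.   ]] [-0.0001  0.0001  0.003 ]
```

{"name": "drive_tool", "arguments": {"rows": [0,0,-4,0,0,0,5,0,0,-4,0,0,0,5,0,0,-4,0,0,0,5,0,0,-3,0,0,0,5,0,0,-2.5,0,0,0,5]}}

```text
time: 2.7
tool_pos: [0.4622, -0.0591, 0.0549]
orientation: [0.509, -0.491, 0.491, -0.509]
force: [0.3, -0.5, 0.5]
grip_width: 0.0499
```

Run:
```python
from h import *
o=st()
crop('top',230,195,400,285,'t2',4.7)
crop('scene',160,150,350,250,'s2',4.2)
```

```text
t 2.7 pos [ 0.4622 -0.0591  0.0549] F [ 0.27 -0.51  0.46] w 0.0499 q [-0.29  0.06  1.91  0.    1.17 -0.33]
```

View pics/s2.png

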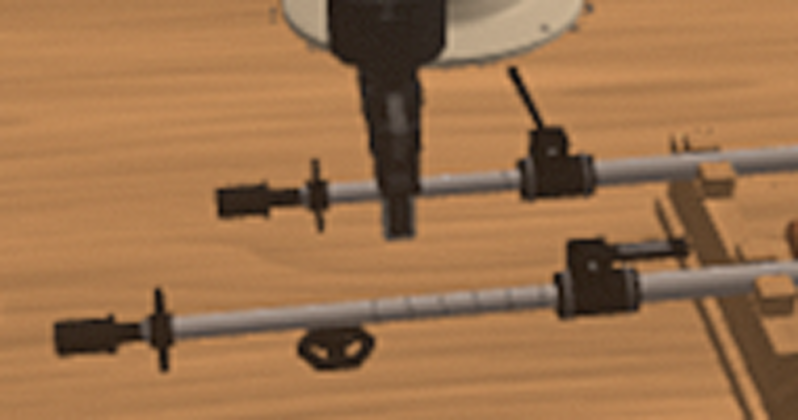

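View pics/t2.png

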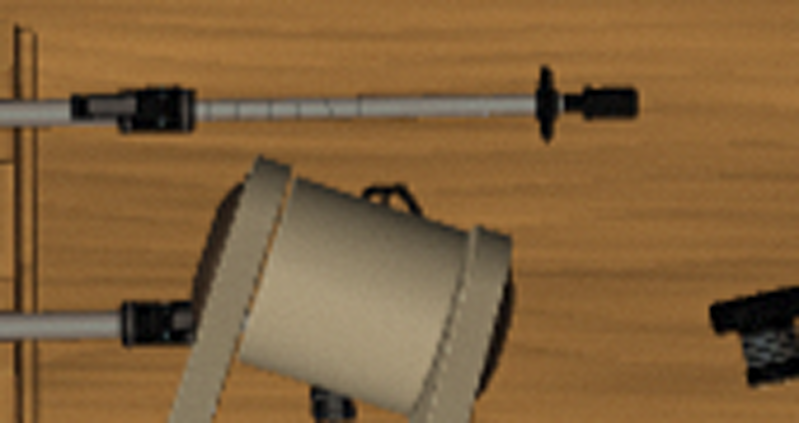

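The fingers straddle the bare shaft at scene-crop (398,190), midway between basket and clamp. Close.

{"name": "drive_tool", "arguments": {"rows": [0,0,0.1,0,0,0,1,0,0,0,0,0,0,1,0,0,0,0,0,0,1,0,0,0,0,0,0,1,0,0,0,0,0,0,1], "force": 30}}

```text
time: 3.42
tool_pos: [0.4609, -0.0594, 0.0583]
orientation: [0.51, -0.492, 0.49, -0.508]
force: [-24.8, -1.5, 19.8]
grip_width: 0.0129
```

{"name": "drive_tool", "arguments": {"rows": [-0.1,0,0.2,0,0,0,1,0,0,0,0,0,0,1]}}

```text
time: 3.68
tool_pos: [0.4606, -0.0592, 0.059]
orientation: [0.509, -0.492, 0.491, -0.508]
force: [-7.4, -1.8, -10.7]
grip_width: 0.0126
```

{"name": "drive_tool", "arguments": {"rows": [-0.05,0,-0.07,0,0,0,1,0.035,-1,0,0,0,0,1,0.035,-1,0,0,0,0,1,0.035,-1,0,0,0,0,1,0.035,-1,0,0,0,0,1]}}

```text
time: 4.3
tool_pos: [0.462, -0.0991, 0.0588]
orientation: [0.509, -0.492, 0.491, -0.509]
force: [-6.2, 3.7, -3.7]
grip_width: 0.0127
```

{"name": "drive_tool", "arguments": {"rows": [0.02,-1,0,0,0,0,1,0.03,-1,0,0,0,0,1,0.03,-1,0,0,0,0,1,0.03,-1,0,0,0,0,1,0.03,-1,0,0,0,0,1]}}

```text
time: 4.92
tool_pos: [0.4639, -0.1494, 0.0588]
orientation: [-0.509, 0.491, -0.491, 0.509]
force: [-3.5, 3.5, -4.9]
grip_width: 0.0128
```

{"name": "drive_tool", "arguments": {"rows": [0.02,-0.7,0,0,0,0,1,0,0,0,0,0,0,1]}}

```text
time: 5.18
tool_pos: [0.4642, -0.157, 0.0588]
orientation: [0.509, -0.491, 0.492, -0.508]
force: [-3.6, -3.8, -2.8]
grip_width: 0.0126
```

Run:
```python
from h import *
o=st()
crop('top',230,195,400,285,'t3',4.7)
crop('scene',160,150,350,250,'s3',4.2)
```

```text
t 5.17 pos [ 0.4642 -0.157   0.0588] F [-3.6  -3.83 -2.79] w 0.0126 q [-0.48  0.1   1.86 -0.    1.18 -0.52]
```

View pics/s3.png

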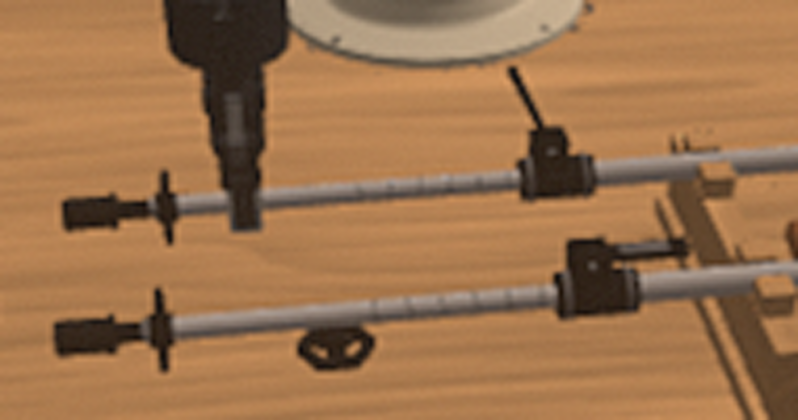

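View pics/t3.png

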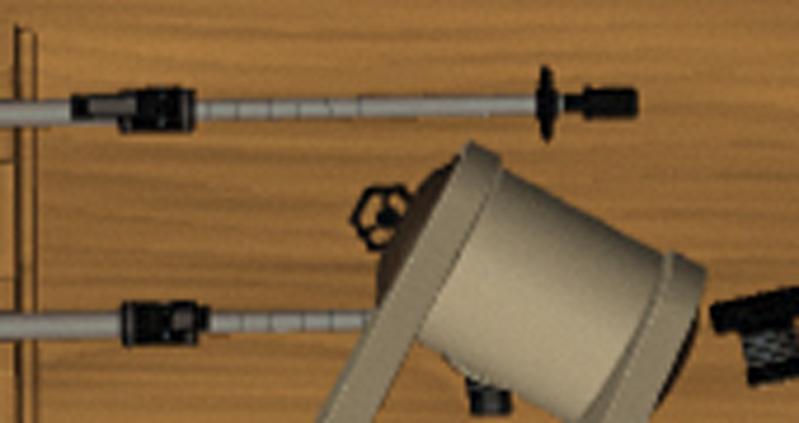

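{"name": "drive_tool", "arguments": {"rows": [0,0,0,0,0,0,5,0,0,0,0,0,0,5,0,0,0,0,0,0,5,0,0,5,0,0,0,5,0,0,5,0,0,0,5]}}

```text
time: 5.9
tool_pos: [0.4639, -0.156, 0.1598]
orientation: [0.509, -0.491, 0.491, -0.509]
force: [0.5, 0.1, 0.4]
grip_width: 0.0495
```

{"name": "drive_tool", "arguments": {"rows": [-3,4,4,0,0,0,5,-4,5,0,0,0,0,5,-4,5,0,0,0,0,5,-4,5,0,0,0,0,5]}}

```text
time: 6.4
tool_pos: [0.3163, 0.0304, 0.1977]
orientation: [-0.508, 0.491, -0.492, 0.509]
force: [0.8, 0.9, 0.2]
grip_width: 0.0499
```

Run:
```python
from h import *
o=st()
crop('top',230,195,400,285,'t4',4.7)
crop('scene',160,150,350,250,'s4',4.2)
```

```text
t 6.4 pos [0.3163 0.0304 0.1977] F [0.78 0.91 0.24] w 0.0499 q [-0.15 -0.41  2.    0.    1.55 -0.18]
```

View pics/s4.png

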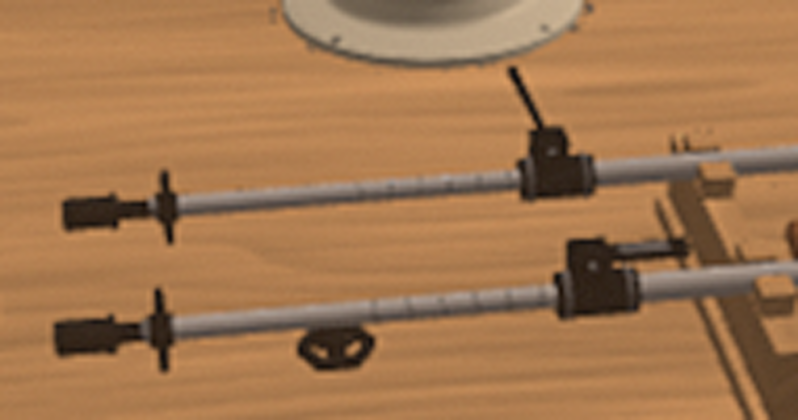

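View pics/t4.png

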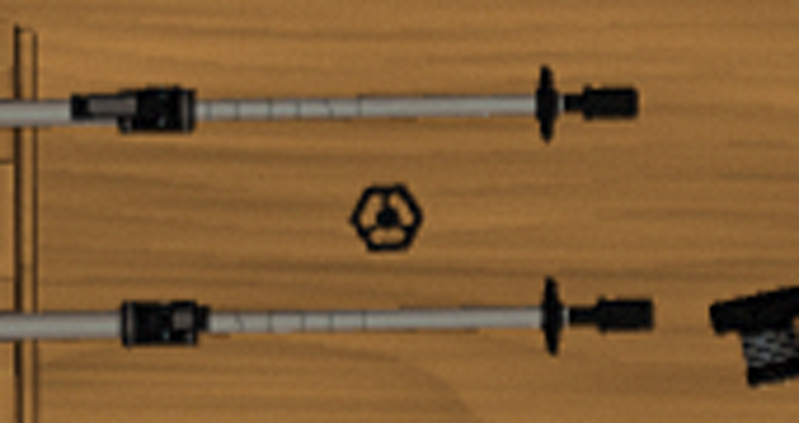

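```bash
cat > lev.py <<'E'
from h import *
from scipy.ndimage import gaussian_filter1d
def strips(n,zs,TH):
    im=cv2.cvtColor(ctrl.capture(n),cv2.COLOR_RGB2GRAY).astype(np.float32)
    e=np.array([np.sin(TH),-np.cos(TH),0]);w=np.array([np.cos(TH),np.sin(TH),0]);O=np.array([.459,.044,0])
    s=np.arange(-.06,.34,.0005); out=[]
    for k in(0,.14):
        acc=0
        for dw in np.arange(-.022,.0221,.002):
            X=O+w*(k+dw)+np.outer(s,e)+[0,0,zs]
            uv=proj(n,X).astype(np.float32)
            acc=acc+cv2.remap(im,uv[:,0].reshape(1,-1),uv[:,1].reshape(1,-1),cv2.INTER_CUBIC).ravel()
        out.append(gaussian_filter1d(acc/23,2))
    return s,out
def shift(s,a,b,lo,hi):
    m=(s>=lo)&(s<=hi); best=[]
    A=a[m]-a[m].mean()
    ks=np.arange(-30,31)
    idx=np.where(m)[0]
    for k in ks:
        B=b[idx+k]; B=B-B.mean(); best.append((A*B).sum()/np.sqrt((A*A).sum()*(B*B).sum()))
    j=int(np.argmax(best)); return ks[j]*.5,max(best)
if __name__=='__main__':
  for n in('top','scene'):
    for TH in(.03,.035,.04):
      s,(p,m)=strips(n,.075,TH)
      print(n,TH,'collar',shift(s,p,m,-.045,.035),'basket zone',shift(s,p,m,.235,.27),'bk+',shift(s,p,m,.2,.262))
      if TH==.035:
        i=np.where((s>.22)&(s<.3))[0]
        print(' dark min pole',s[i[np.argmin(p[i])]],'mate',s[i[np.argmin(m[i])]])
E
python3 lev.py
```

```text
top 0.03 collar (np.float64(-3.0), np.float32(0.80389154)) basket zone (np.float64(0.5), np.float32(0.9988857)) bk+ (np.float64(0.5), np.float32(0.9989447))
top 0.035 collar (np.float64(-2.0), np.float32(0.8020307)) basket zone (np.float64(1.5), np.float32(0.9978492)) bk+ (np.float64(1.5), np.float32(0.99829143))
 dark min pole 0.2510000000000003 mate 0.2525000000000003
top 0.04 collar (np.float64(-1.5), np.float32(0.8045383)) basket zone (np.float64(2.0), np.float32(0.9986275)) bk+ (np.float64(2.0), np.float32(0.99915135))
scene 0.03 collar (np.float64(-1.5), np.float32(0.9980932)) basket zone (np.float64(0.5), np.float32(0.9976014)) bk+ (np.float64(0.5), np.float32(0.999204))
scene 0.035 collar (np.float64(-0.5), np.float32(0.9983714)) basket zone (np.float64(1.0), np.float32(0.99759316)) bk+ (np.float64(1.0), np.float32(0.9989361))
 dark min pole 0.24900000000000028 mate 0.2500000000000003
scene 0.04 collar (np.float64(0.0), np.float32(0.9981299)) basket zone (np.float64(2.0), np.float32(0.9968028)) bk+ (np.float64(2.0), np.float32(0.99890125))
```

{"name": "drive_tool", "arguments": {"rows": [3.5,-1.5,0,0,0,0,0,3.5,-1.5,0,0,0,0,0,3.5,-1.2,0,0,0,0,0,3.6,-0.4,0,0,0,0,0,0,0,-4,0,0,0,0]}}

```text
time: 7.42
tool_pos: [0.4619, -0.0184, 0.1579]
orientation: [-0.508, 0.491, -0.492, 0.509]
force: [-0.4, -0.8, -1.1]
grip_width: -0.0
```

Run:
```python
from h import *
o=st()
crop('scene',210,90,330,210,'s5',5)
O=np.array([.457,.0445,0])
for q in np.arange(0,2.01,.1):
    f=.43-q; r=.05
    s=r*np.sin(f)+.0025*np.cos(f)+.011; z=.102+r*np.cos(f)-.0025*np.sin(f)
    print(round(q,1),(O+e*s+[0,0,z]).round(4))
```

```text
t 7.42 pos [ 0.4619 -0.0184  0.1579] F [-0.35 -0.78 -1.12] w -0.0 q [-0.21 -0.05  1.8  -0.    1.39 -0.24]
0.0 [0.4582 0.0104 0.1464]
0.1 [0.458  0.015  0.1485]
0.2 [0.4579 0.0197 0.1501]
0.3 [0.4577 0.0246 0.1513]
0.4 [0.4575 0.0295 0.1519]
0.5 [0.4573 0.0345 0.1521]
0.6 [0.4572 0.0395 0.1517]
0.7 [0.457  0.0444 0.1509]
0.8 [0.4568 0.0492 0.1495]
0.9 [0.4567 0.0539 0.1477]
1.0 [0.4565 0.0584 0.1454]
1.1 [0.4564 0.0626 0.1427]
1.2 [0.4562 0.0665 0.1396]
1.3 [0.4561 0.0701 0.1362]
1.4 [0.456  0.0733 0.1323]
1.5 [0.4559 0.0761 0.1282]
1.6 [0.4558 0.0785 0.1238]
1.7 [0.4557 0.0805 0.1192]
1.8 [0.4557 0.082  0.1144]
1.9 [0.4557 0.083  0.1095]
2.0 [0.4556 0.0835 0.1045]
```

View pics/s5.png

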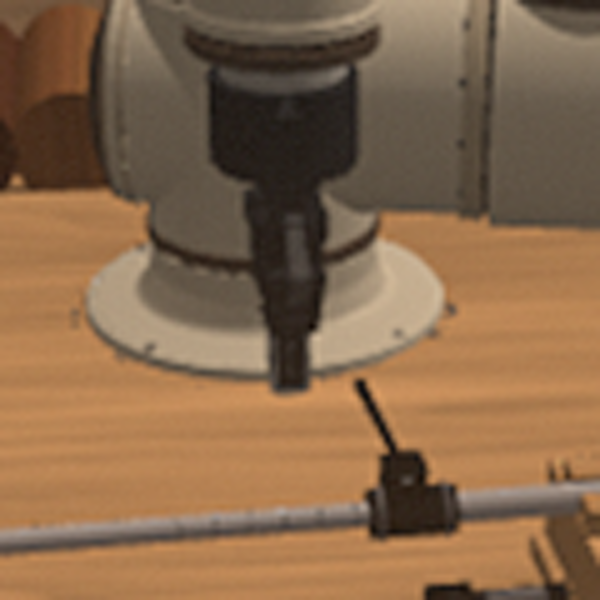

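{"name": "drive_tool", "arguments": {"rows": [-0.4,0,-1.1,0,0,0,0,0,1.2,0,0,0,0,0,0,0.5,0,0,0,0,0,0,0.4,0,0,0,0,0,0,0.4,0,0,0,0,0]}}

```text
time: 8.1
tool_pos: [0.4549, 0.0085, 0.1472]
orientation: [-0.509, 0.491, -0.491, 0.509]
force: [0.5, -2.4, 1.5]
grip_width: 0.0002
```

{"name": "drive_tool", "arguments": {"rows": [0.2,0.35,0.1,0,0,0,0,0,0.4,0.1,0,0,0,0,0,0.4,0.1,0,0,0,0,0,0.4,0.08,0,0,0,0]}}

```text
time: 8.6
tool_pos: [0.4568, 0.0238, 0.1506]
orientation: [0.509, -0.491, 0.491, -0.509]
force: [-1.0, -4.7, 3.7]
grip_width: 0.0001
```

{"name": "drive_tool", "arguments": {"rows": [0,0.45,0.07,0,0,0,0,0,0.45,0.02,0,0,0,0,0,0.45,-0.03,0,0,0,0,0,0.45,-0.08,0,0,0,0,0,0.45,-0.12,0,0,0,0]}}

```text
time: 9.22
tool_pos: [0.4568, 0.046, 0.1493]
orientation: [0.509, -0.491, 0.492, -0.508]
force: [-1.5, -8.8, 9.2]
grip_width: 0.0001
```

Run:
```python
from h import *
o=st()
crop('scene',210,90,330,210,'s6',5)
```

```text
t 9.22 pos [0.4568 0.046  0.1493] F [-1.49 -8.8   9.21] w 0.0001 q [-0.07 -0.05  1.82 -0.    1.38 -0.1 ]
```

View pics/s6.png

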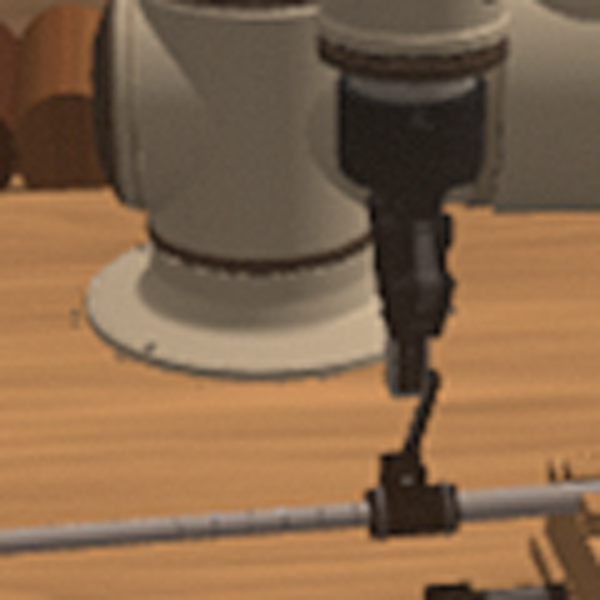

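{"name": "drive_tool", "arguments": {"rows": [0,0.5,-0.17,0,0,0,0,0,0.5,-0.2,0,0,0,0,0,0.45,-0.25,0,0,0,0]}}

```text
time: 9.65
tool_pos: [0.4567, 0.0607, 0.1434]
orientation: [0.509, -0.491, 0.491, -0.509]
force: [-6.7, -5.8, 12.8]
grip_width: 0.0004
```

{"name": "drive_tool", "arguments": {"rows": [-0.1,0.42,-0.3,0,0,0,0,-0.05,0.36,-0.33,0,0,0,0]}}

```text
time: 9.9
tool_pos: [0.4558, 0.0688, 0.1374]
orientation: [-0.508, 0.491, -0.492, 0.509]
force: [1.0, -3.1, 12.4]
grip_width: -0.0001
```

{"name": "drive_tool", "arguments": {"rows": [0,0.33,-0.38,0,0,0,0,0,0.3,-0.4,0,0,0,0,0,0.26,-0.42,0,0,0,0]}}

```text
time: 10.28
tool_pos: [0.4555, 0.0781, 0.125]
orientation: [-0.508, 0.491, -0.491, 0.509]
force: [-1.0, 1.1, 6.5]
grip_width: 0.0001
```

q≈1.58 now, force falling toward dead centre; a few more small steps.

{"name": "drive_tool", "arguments": {"rows": [0,0.2,-0.45,0,0,0,0,0,0.16,-0.47,0,0,0,0,0,0.12,-0.3,0,0,0,0,0,0,0,0,0,0,0]}}

```text
time: 10.78
tool_pos: [0.455, 0.0823, 0.112]
orientation: [0.509, -0.491, 0.491, -0.509]
force: [0.8, -0.0, -0.0]
grip_width: -0.0003
```

Run:
```python
from h import *
o=st()
crop('scene',210,90,330,210,'s7',5)
```

```text
t 10.78 pos [0.455  0.0823 0.112 ] F [ 0.84 -0.05 -0.03] w -0.0003 q [ 0.01 -0.01  1.86  0.    1.3  -0.02]
```

View pics/s7.png

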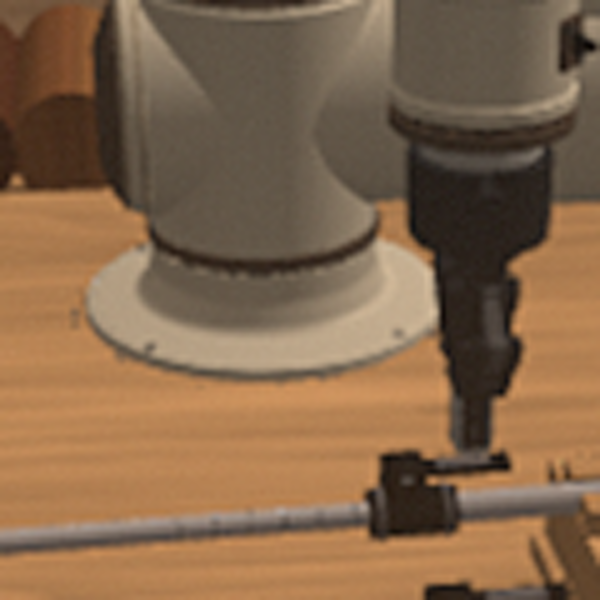

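{"name": "drive_tool", "arguments": {"rows": [0,0,3,0,0,0,0,0,0,4,0,0,0,0,0.15,-4.2,0,0,0,0,0,0.15,-4.2,0,0,0,0,0,0.15,-4.2,0,0,0,0,0]}}

```text
time: 11.45
tool_pos: [0.4596, -0.0451, 0.1826]
orientation: [-0.509, 0.491, -0.491, 0.509]
force: [0.2, 0.7, -0.5]
grip_width: 0.0001
```

{"name": "drive_tool", "arguments": {"rows": [0.15,-4.2,0,0,0,0,0,0.15,-4.2,0,0,0,0,0,0.15,-4.2,0,0,0,0,0,0.15,-4.2,0,0,0,0,0,0.15,-4.2,0,0,0,0,0]}}

```text
time: 12.08
tool_pos: [0.4671, -0.2553, 0.1825]
orientation: [-0.509, 0.491, -0.491, 0.509]
force: [0.3, 1.0, 0.2]
grip_width: -0.0
```

{"name": "drive_tool", "arguments": {"rows": [0.15,-4.4,0,0,0,0,0,0,0,0,0,0,0,0]}}

```text
time: 12.32
tool_pos: [0.4683, -0.3002, 0.1819]
orientation: [0.508, -0.492, 0.492, -0.508]
force: [0.7, 0.5, 1.4]
grip_width: 0.0001
```

```bash
python3 - <<'E'
from h import *
o=st();R=Ro.from_quat(o['orientation']); print((tgt()*R.inv()).as_rotvec().round(4))
crop('scene',130,130,290,250,'s8',5)
E
python3 lev.py | grep 0.035
```

```text
t 12.32 pos [ 0.4683 -0.3002  0.1819] F [0.7  0.49 1.37] w 0.0001 q [-0.71  0.13  1.56 -0.    1.45 -0.74]
[-0.0001 -0.0007  0.0027]
top 0.035 collar (np.float64(0.0), np.float32(0.99394554)) basket zone (np.float64(1.0), np.float32(0.99696916)) bk+ (np.float64(1.0), np.float32(0.99810845))
scene 0.035 collar (np.float64(-0.5), np.float32(0.99854714)) basket zone (np.float64(1.0), np.float32(0.99705637)) bk+ (np.float64(1.0), np.float32(0.99868554))
```

View pics/s8.png

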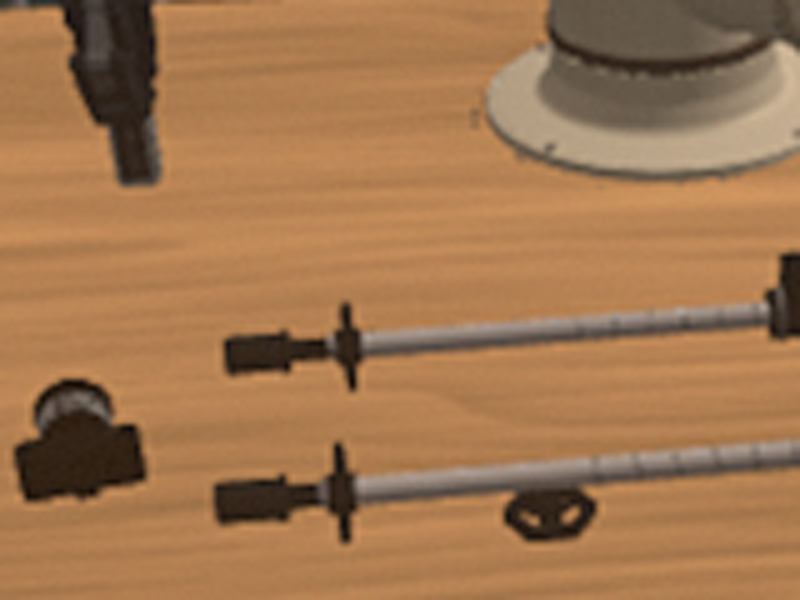

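{"name": "drive_tool", "arguments": {"rows": [0,0,-4,0,0,0,0,0,0,-4,0,0,0,0,0,0,-3,0,0,0,0,0,0,-1.6,0,0,0,0,0,0.5,0,0,0,0,0]}}

```text
time: 13.3
tool_pos: [0.4686, -0.2924, 0.056]
orientation: [0.509, -0.492, 0.491, -0.509]
force: [-0.1, -1.2, 0.3]
grip_width: 0.0002
```

Run:
```python
from h import *
o=st()
crop('scene',130,130,290,250,'s9',5)
print(ray('scene',130+224/5,130+353/5,.075))
```

```text
t 13.3 pos [ 0.4686 -0.2924  0.056 ] F [-0.06 -1.23  0.33] w 0.0002 q [-0.7   0.23  1.72 -0.    1.2  -0.73]
[ 0.46698912 -0.27128889  0.075     ]
```

View pics/s9.png

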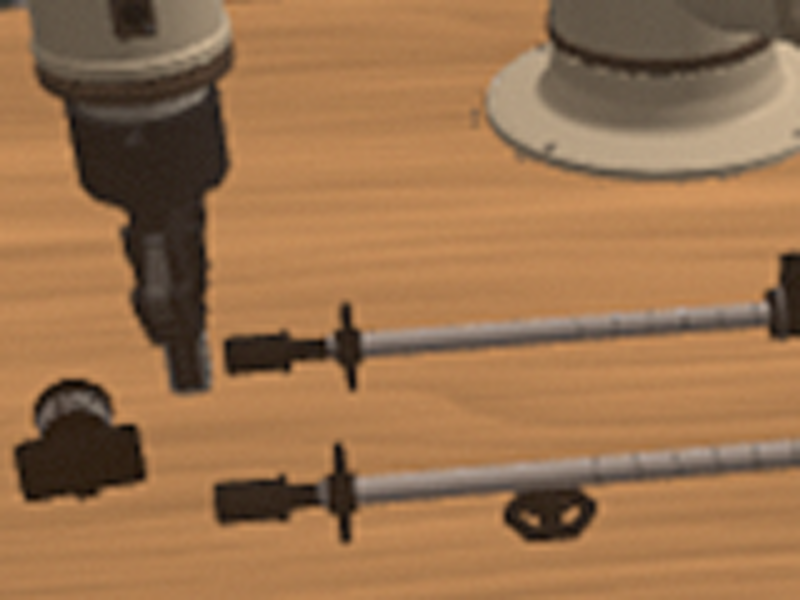

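{"name": "drive_tool", "arguments": {"rows": [0,0.4,0,0,0,0,0,0,0.3,0,0,0,0,0,0,0.2,0,0,0,0,0,0,0.1,0,0,0,0,0,0,0.1,0,0,0,0,0]}}

```text
time: 13.98
tool_pos: [0.4688, -0.282, 0.0565]
orientation: [0.509, -0.491, 0.491, -0.509]
force: [0.1, -2.3, 0.7]
grip_width: -0.0
```

{"name": "drive_tool", "arguments": {"rows": [0,0.1,0,0,0,0,0,0,0.1,0,0,0,0,0]}}

```text
time: 14.22
tool_pos: [0.4687, -0.2798, 0.0563]
orientation: [0.509, -0.491, 0.491, -0.509]
force: [0.1, -1.8, 0.5]
grip_width: 0.0001
```

In contact, sliding on at ~2 N. Continue in 0.5–1 mm steps.

{"name": "drive_tool", "arguments": {"rows": [0,0.05,0,0,0,0,0,0,0.05,0,0,0,0,0]}}

```text
time: 14.48
tool_pos: [0.4687, -0.2787, 0.0563]
orientation: [0.509, -0.491, 0.491, -0.509]
force: [-0.6, -2.4, 1.4]
grip_width: -0.0001
```

{"name": "drive_tool", "arguments": {"rows": [0,0.05,0,0,0,0,0,0,0.05,0,0,0,0,0]}}

```text
time: 14.72
tool_pos: [0.4687, -0.2777, 0.0563]
orientation: [0.509, -0.491, 0.491, -0.509]
force: [-0.7, -1.9, 1.6]
grip_width: 0.0
```

{"name": "drive_tool", "arguments": {"rows": [0,0.05,0,0,0,0,0,0,0,0,0,0,0,0]}}

```text
time: 14.98
tool_pos: [0.4687, -0.2775, 0.0564]
orientation: [0.509, -0.491, 0.491, -0.509]
force: [-0.9, -5.2, 1.8]
grip_width: 0.0003
```

Bottomed. Now small increments to ~15–16 N.

{"name": "drive_tool", "arguments": {"rows": [0,0.03,0,0,0,0,0,0,0,0,0,0,0,0]}}

```text
time: 15.22
tool_pos: [0.4687, -0.2775, 0.0564]
orientation: [0.509, -0.491, 0.491, -0.508]
force: [-0.4, -5.9, 0.8]
grip_width: 0.0002
```

{"name": "drive_tool", "arguments": {"rows": [0,0.04,0,0,0,0,0,0,0,0,0,0,0,0]}}

```text
time: 15.48
tool_pos: [0.4688, -0.2774, 0.0565]
orientation: [0.509, -0.491, 0.492, -0.508]
force: [-0.8, -9.9, 0.5]
grip_width: 0.0002
```

{"name": "drive_tool", "arguments": {"rows": [0,0.03,0,0,0,0,0,0,0,0,0,0,0,0]}}

```text
time: 15.72
tool_pos: [0.4688, -0.2774, 0.0565]
orientation: [0.509, -0.491, 0.492, -0.508]
force: [-1.4, -11.1, -0.8]
grip_width: 0.0004
```

{"name": "drive_tool", "arguments": {"rows": [0,0.04,0,0,0,0,0,0,0,0,0,0,0,0]}}

```text
time: 15.98
tool_pos: [0.4688, -0.2773, 0.0566]
orientation: [0.509, -0.49, 0.492, -0.508]
force: [-0.3, -15.1, -0.5]
grip_width: -0.0002
```

{"name": "drive_tool", "arguments": {"rows": [0,0.01,0,0,0,0,0,0,0,0,0,0,0,0]}}

```text
time: 16.23
tool_pos: [0.4688, -0.2773, 0.0566]
orientation: [0.509, -0.49, 0.492, -0.508]
force: [-0.2, -17.0, -1.1]
grip_width: -0.0001
```

{"name": "drive_tool", "arguments": {"rows": [0,0,0,0,0,0,0,0,0,0,0,0,0,0,0,0,0,0,0,0,0]}}

```text
time: 16.6
tool_pos: [0.4688, -0.2773, 0.0566]
orientation: [0.509, -0.49, 0.492, -0.508]
force: [-1.3, -15.7, -1.3]
grip_width: -0.0002
```

{"name": "drive_tool", "arguments": {"rows": [0,0,0,0,0,0,0,0,0,0,0,0,0,0,0,0,0,0,0,0,0]}}

```text
time: 16.98
tool_pos: [0.4688, -0.2773, 0.0566]
orientation: [0.509, -0.49, 0.492, -0.508]
force: [-0.7, -16.1, -1.5]
grip_width: -0.0001
```

{"name": "drive_tool", "arguments": {"rows": [0,0,0,0,0,0,0,0,0,0,0,0,0,0,0,0,0,0,0,0,0]}}

```text
time: 17.35
tool_pos: [0.4688, -0.2773, 0.0566]
orientation: [0.509, -0.49, 0.492, -0.508]
force: [-0.9, -14.9, -1.6]
grip_width: -0.0
```

```bash
python3 - <<'E'
from h import *
o=st(); crop('scene',130,130,290,250,'s10',5)
E
python3 lev.py | grep 0.035
```

```text
t 17.35 pos [ 0.4688 -0.2773  0.0566] F [ -0.9  -14.89  -1.55] w -0.0 q [-0.67  0.21  1.74 -0.    1.19 -0.71]
top 0.035 collar (np.float64(0.0), np.float32(0.9933055)) basket zone (np.float64(1.5), np.float32(0.97335577)) bk+ (np.float64(1.5), np.float32(0.99742))
scene 0.035 collar (np.float64(-0.5), np.float32(0.9983337)) basket zone (np.float64(1.0), np.float32(0.99566543)) bk+ (np.float64(1.0), np.float32(0.9983743))
```

View pics/s10.png

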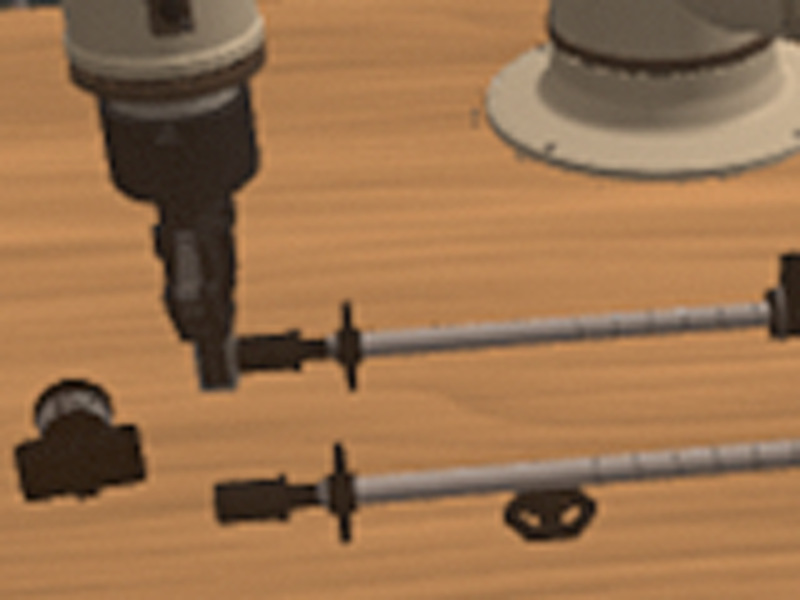

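Held over a second at 15–17 N; the fingers are against the cap end (238,353) and the basket has not moved. Back off and lift.

{"name": "drive_tool", "arguments": {"rows": [0,-0.5,0,0,0,0,0,0,-0.8,0,0,0,0,0,0,0,4,0,0,0,0,0,0,5,0,0,0,0,0,0,5,0,0,0,0]}}

```text
time: 18.32
tool_pos: [0.4685, -0.2887, 0.1977]
orientation: [-0.509, 0.491, -0.491, 0.509]
force: [1.3, 0.5, -0.9]
grip_width: 0.0001
```

{"name": "drive_tool", "arguments": {"rows": [-1,-1,0,0,0,0,0,0,0,0,0,0,0,0,0,0,0,0,0,0,0,0,0,0,0,0,0,0]}}

```text
time: 18.82
tool_pos: [0.4586, -0.2984, 0.1954]
orientation: [0.509, -0.492, 0.491, -0.509]
force: [0.4, -0.1, -0.2]
grip_width: -0.0001
```

```bash
python3 - <<'E'
from h import *
o=st(); crop('scene',130,130,330,270,'s11',4)
E
python3 lev.py | grep -A1 0.035
```

```text
t 18.82 pos [ 0.4586 -0.2984  0.1954] F [ 0.44 -0.15 -0.24] w -0.0001 q [-0.72  0.11  1.56  0.    1.48 -0.75]
top 0.035 collar (np.float64(0.0), np.float32(0.99318045)) basket zone (np.float64(1.5), np.float32(0.9975226)) bk+ (np.float64(1.5), np.float32(0.99794704))
 dark min pole 0.2510000000000003 mate 0.2525000000000003
--
scene 0.035 collar (np.float64(-0.5), np.float32(0.99846864)) basket zone (np.float64(1.0), np.float32(0.9971808)) bk+ (np.float64(1.0), np.float32(0.9990095))
 dark min pole 0.24900000000000028 mate 0.2500000000000003
```

View pics/s11.png

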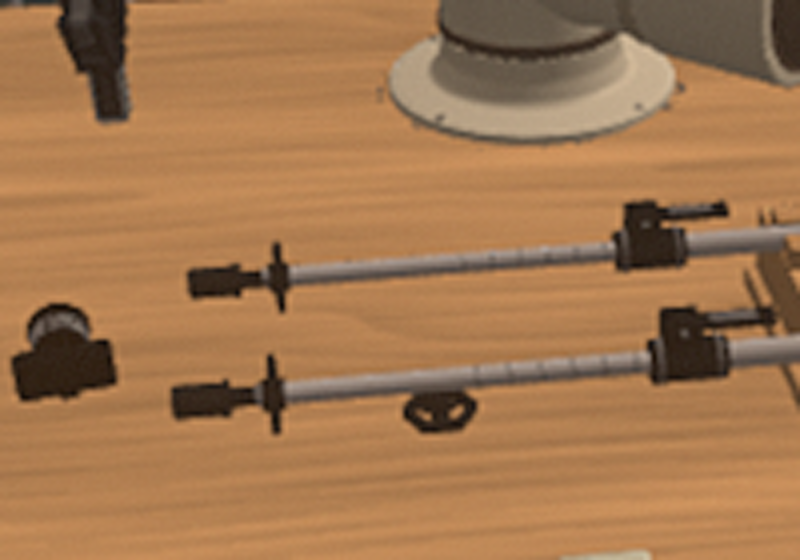

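Both levers lie flat (pole's at (695,211), mate's at (740,318)), the baskets at (278,277) and (272,394) are level, and the arm is clear.

```bash
python3 -c "
from station import ctrl
print(ctrl.job_done())"
```

```text
the job is handed in; nothing more can be done
None
```

The pole nearer the robot is set and locked, and the job was handed in at about 19 s; no verdict was reported.

- **Slide:** I pulled its lower section out about 98 mm and let go. In both pictures the baskets are level to about 1–1.5 mm (the limit is 5), and they stayed so after the cap push.
- **Lever:** I pushed it over with the closed fingertips, and it snapped flat on its own. The highest force I read between moves was about 16 N. I had only those end-of-move readings, so a brief higher peak could have gone unseen.
- **Cap:** It slid on about 5 mm until it bottomed. I then held it at 15–17 N for just over a second; the pole held, and I let go.
- **Last picture:** Both levers lie flat and the arm is clear of everything. The mate, spare basket and headlamp look where they were. I did not check the brush, wax box, mug or cork block again, but the arm never went near them.

The grip on the shaft was off centre at first and pulled at it with about 32 N. I corrected that before pulling. In the last check the two cameras differ by about 0.5 mm on both the basket and collar alignment.

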